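# Index the parts turntable and probe the bearing

### The arm

A 6-joint arm with a two-finger parallel gripper is mounted at the origin on a cart in front of the work surface, level with it; the furniture and walls round the work are solid. World frame = base frame: x ahead of the robot, y to its left, z up, the work surface at z = 0. Lengths are in m, angles in degrees, forces in N, time in s.
With the tool pointing down it reaches from about 0.375 to 0.9 m from the base axis. Payload 3.1 kg.
Tool frame: the origin (TCP) lies at the very end of the fingers, on their centre line; the grasp point (between the pads) lies 19 mm behind it; z points along the fingers, y is the line along which they close (so a half turn about z gives the same grasp; the last joint's range is limited). The gripper opens to 87 mm and grips with 3 to 60 N. Pads are 19 mm wide; open, the fingers measure 117 mm over their backs; the gripper's body (75 mm by 190 mm) begins 51 mm behind the grasp point.
Start: joints at [57.725, 30.224, 82.088, -0, 67.689, -10.227], TCP at [0.235, 0.579, 0.223] pointing down, gripper open.
Joint ranges: [-176.69, 176.69], [-43.24, 126.21], [12.49, 139.97], [-82, 262], [0, 151.66], [-163.58, 163.58]. Speed limits (degrees/s): [159.86, 159.86, 180, 180, 180, 180].

### API

Orientations are given as a 3x3 rotation matrix whose columns are the frame's x, y, z axes.
In Python, from rig import bot gives the robot as it stands.
- The arm moves only by the tool move_arm, never from a script. Its argument "increments" is a list of rows, each an object with "xyz": the shift along the tool's x, y, z in mm, a list of three; "roll": the turn about the tool's z in rad; "grip": the opening in per cent of the stroke, from 0 (shut) to 100 (fully open). A call has 1 to 5 rows; each row shifts and turns the commanded pose from where the row before left it, along the tool's axes as they then stand; what a row does not reach is not made up. A row lasts 1/12 s, in which the tool goes at most 41.7 mm and 7.16 degrees, less where a joint would pass 70% of its speed; a pose out of reach is approached as far as the arm can. A call is refused whole if a number of a shift passes 41.7 or a number of a turn 0.125, either way. A call with a gripper value outside its range is refused whole. The fingers move at their own pace and stop on an object; the grip force is fixed at half the most. Time passes only in rows, so rows that do not move let the fingers close. It gives the time, the measured TCP pose, the force, the opening and the grip force at its end, in the units of the state.
- bot.read_state(): the state, without advancing time (a new reading comes with each control period).
- bot.capture(name): name is "scene" or "top" or "wrist"; returns (picture, depth): 480x640x3 uint8, red, green, blue; 480x640 float32, m along the optical axis (not along the pixel's ray), 0 where there is no reading.
- bot.camera_model(name): a dict with "intrinsics" (3x3 intrinsics, pixels), "rvec" (rotation vector, rad) and "tvec" (3), from world to camera coordinates, as OpenCV has them; the wrist camera has in their place "tool_from_camera" (4x4, takes a point from camera to tool coordinates, whose origin is the TCP and whose axes are the flange's). Camera axes: x right, y down, z forward; pixel columns grow to the right and rows downward; lengths in m; the calibration is good to about 2 mm. A picture is of the moment at which its call begins: read the wrist's pose just before it. camera_model takes no time and is no camera call.
- bot.hand_in(): hands the job in; it is judged then, once.
Trained networks look in the newest picture that a camera, given by its name, has taken for a name from the list of things; names that differ only in an ending like _2 or _b are one class to them, and where a whole thing is asked for, a point or a joint stands for the part that bears it (a point fixed in the world has none). Each returns a list of dicts, best first, with "conf" (0 to 1); they miss things now and then, are a little off and sometimes report something else, mostly with a low value. They report only what shows in the picture. A call takes as long as a camera call.
- bot.spot_in(label, camera): "at" ([x, y, z] in m, in the coordinates of the camera as it stood for that picture, good to about 4 mm: the middle of the surface that is visible of it).
- bot.trace(label, camera): "mask" (480x640 bool, what is visible of it).
The state is a dict: "time_s": time; "joint_positions": joint angles; "qvel": joint speeds; "tau": joint torques, N m; "position": TCP position; "tcp_rot": TCP orientation; "force": force on the tool from outside, world axes, zero at the start; "moment": the same for the moment, N m; "opening": opening from 0.0 (shut) to 1.0 (fully open); "grasp_force": force on a finger pad.
Only numpy, scipy, OpenCV 4.12 (cv2) and the standard library are available. Lean on these libraries where they do the work, as an engineer would, in place of code of your own. Each camera call takes 0.05 s, during which the arm holds its last target. There are 200 camera calls.

### The job

Push only the tabs on the rim of the inspection turntable to step it round until the smooth-rimmed ball bearing sits centred under the foot of the height probe, without pinching a tab or touching the parts on the turntable. Then press the probe's head fully down with the fingertips, so that its foot comes down on the bearing, and let it rise again. Nothing is grasped; leave the loose things lying around the stand where they are.

Things in the scene. Friction and masses are not known exactly. Their poses are not given: they have to be found in the camera images.
- stand: Grey stand, fixed to the table; place and yaw differ from start to start. Origin on the table under the turntable's upright axis; its x axis points from there to the probe and column. Round foot of radius 84 mm, 18 mm high; a 12 mm high, 60 mm wide sole runs along x to 185 mm. Column: 24 mm thick, 158 mm from the axis, 102 mm high; a 26 mm wide arm joins it to the probe, 74 to 95 mm up
- turntable (a joint): angle of the turntable (rad), anticlockwise from above; 0 (or a whole turn) = bearing centred under the probe. Turns endlessly both ways with dry friction (about 2 N at a tab), no clicks, stays where left. Aluminium disc of radius 98 mm, top 32 mm above the table, with four fixed parts 90 degrees apart, anticlockwise: bearing, big gear, nut, small gear; hub 32 mm wide, 14 mm high
- bearing_top (a point): centre of the top of the smooth-rimmed ball bearing (52 mm across, 15 mm high) fixed on the turntable, 49 mm above the table, 60 mm from the axis
- table_bearing: the ball bearing on the turntable, 52 mm across and 15 mm high; origin at the centre of its underside
- table_big_gear: toothed gear fixed on the turntable, 64 mm across and 22 mm high; origin at the centre of its underside
- table_small_gear: toothed gear fixed on the turntable, 48 mm across and 20 mm high; origin at the centre of its underside
- table_nut: hexagon nut fixed on the turntable, 22 mm across and 10 mm high; origin at the centre of its underside
- tab1_mid (a point): middle of a tab: dark steel blade sticking out radially from the turntable's rim, 98 to 138 mm from the axis, 14 mm thick (across the radius), upright, 17 to 43 mm above the table. This point is 118 mm from the axis, 30 mm above the table. Tab 1 stands 45 degrees anticlockwise (from above) of the bearing
- tab2_mid (a point): the same on tab 2, 135 degrees anticlockwise of the bearing
- tab3_mid (a point): the same on tab 3, 225 degrees anticlockwise of the bearing
- tab4_mid (a point): the same on tab 4, 315 degrees anticlockwise of the bearing
- probe (a joint): how far the probe is pressed down (m): 0 up, 0.010 fully down. A spring raises it again; it takes about 1.6 N to start and 5 N to be fully down, where it meets a hard stop
- probe_foot (a point): centre of the underside of the probe's flat round foot (36 mm across), 59 mm above the table when up: 10 mm above the bearing
- probe_head (a point): centre of the top of the probe's black mushroom head (32 mm across), 124 mm above the table when up; press it straight down
- spring_1: loose coil spring standing near the stand, 32 mm wide, 45 mm high; origin at its underside
- bolt_1: loose hexagon bolt standing on its head near the stand, 20 mm wide, 52 mm high; origin at its underside
- injector_3: loose grey injector lying near the stand, 62 x 123 x 23 mm; origin at its underside
- wrench_2: loose spanner lying beside the stand, 26 x 170 x 7 mm; origin at its underside
- tabs_left: the anticlockwise faces of all four tabs (plates that are part of the tabs; origin on the turntable's axis)
- tabs_right: the clockwise faces of all four tabs, likewise

How it is judged (in metres and radians):
On the way, in this order (a step that is already met when the one before it is completed fails the run):
1. the bearing stands still, centred under the probe's foot within 8 mm, with the probe up (horizontal distance between bearing_top and probe_foot below 0.008 m and velocity of joint turntable between -0.05 and 0.05 rad/s and value of joint probe below 0.002 m), for 0.2 s.
2. the fingers press the probe down by more than 8 of its 10 mm, with the bearing under it (horizontal distance between bearing_top and probe_foot below 0.008 m and contact force between the fingers and probe above 1 N and value of joint probe above 0.008 m), for 0.1 s.
At the end, for the whole second after the job is handed in: the bearing's centre is within 8 mm (seen from above) of the probe foot's centre, the turntable is still, and the probe, having been pressed down by more than 8 mm there, is up again (less than 2 mm down) (all of step 1); the robot touches nothing.
It fails at once if the fingers push on the turntable's disc or hub instead of a tab (over 5 N) (contact force between the fingers and turntable_c0 above 5 N or contact force between the fingers and turntable_c1 above 5 N or contact force between the fingers and turntable_c2 above 5 N).
It fails at once if a part on the turntable is touched (over 1 N) (contact force between any of the fingers, the arm and table_bearing above 1 N or contact force between any of the fingers, the arm and table_big_gear above 1 N or contact force between any of the fingers, the arm and table_small_gear above 1 N or contact force between any of the fingers, the arm and table_nut above 1 N).
It fails at once if a tab is pinched (both its faces pressed by the fingers at once) (contact force between the fingers and tabs_left above 1 N and contact force between the fingers and tabs_right above 1 N).
It fails at once if the probe is pressed (over 4 mm) while the bearing is not under it (value of joint probe above 0.004 m and horizontal distance between bearing_top and probe_foot above 0.008 m).
It fails at once if a loose thing round the stand is shifted or lifted by more than 15 mm (distance of any of spring_1, bolt_1, injector_3, wrench_2 from where it was at the start of the episode above 0.015 m).
It also fails if it takes over 72 s, if anything falls off the work surface, if the arm or the gripper's body presses on something with over 40 N, if the wrist force passes 120 N, or if a joint passes its speed limit or range.

## Working session

There is one attempt and no reset: what is moved stays moved. The work goes in short steps, Python scripts to look and compute and a tool call to move; the robot and the scene stay as the last step left them, time stands still between calls to the robot, and variables do not carry over. Pictures are saved under pics/ and viewed, at most 10 in all, crops included, and the job is handed in when it is done.

Besides the shell and the picture viewer there is one more tool, called by a JSON object that holds its "fn" and its "kwargs". move_arm: Moves the arm, as the interface text tells. Its arguments: {"type":"object","properties":{"increments":{"type":"array"}},"required":["increments"]}

```bash
mkdir -p pics; cat > h.py <<'E'
import numpy as np,cv2
from rig import bot
def cam(n):
    m=bot.camera_model(n);K=np.array(m["intrinsics"])
    if "rvec" in m:
        R=cv2.Rodrigues(np.array(m["rvec"],float))[0];t=np.array(m["tvec"],float).ravel()
        return K,R.T,-R.T@t
    s=bot.read_state();T=np.array(m["tool_from_camera"]);A=np.array(s["tcp_rot"])
    return K,A@T[:3,:3],A@T[:3,3]+np.array(s["position"])
def spots(n,labels):
    K,R,t=cam(n)
    for l in labels:
        for d in bot.spot_in(l,n)[:4]: print(n,l,round(d["conf"],2),np.round(R@np.array(d["at"])+t,4))
def cloud(n,D):
    K,R,t=cam(n);v,u=np.mgrid[:480,:640]
    P=np.stack([(u-K[0,2])/K[0,0]*D,(v-K[1,2])/K[1,1]*D,D],-1)
    return P@R.T+t
E
python3 - <<'E'
from h import *
for n in("scene","top"):
    I,D=bot.capture(n);cv2.imwrite(f"pics/{n}0.png",I[:,:,::-1])
    np.save(n+"D.npy",D)
    spots(n,["table_bearing","probe_head","tab1_mid","stand","spring_1","bolt_1","injector_3","wrench_2","table_nut","table_big_gear"])
s=bot.read_state();print(s["time_s"],s["tcp_rot"],s["position"],s["force"])
E
```

```text
scene table_bearing 0.67 [ 0.5131 -0.0501  0.0324]
scene table_bearing 0.61 [ 0.4668 -0.0434  0.0468]
scene table_bearing 0.33 [0.3541 0.166  0.0052]
scene probe_head 0.85 [ 0.5806 -0.0228  0.1209]
scene tab1_mid 0.67 [ 0.5165 -0.0517  0.0325]
scene stand 0.59 [ 0.5292 -0.0353  0.033 ]
scene stand 0.17 [ 0.5143 -0.0522  0.0354]
scene spring_1 0.83 [0.4527 0.1487 0.0223]
scene bolt_1 0.49 [0.6058 0.1645 0.0219]
scene injector_3 0.86 [ 0.6943 -0.2368  0.0163]
scene injector_3 0.5 [0.5096 0.019  0.0468]
scene injector_3 0.38 [ 0.5119 -0.0498  0.033 ]
scene wrench_2 0.68 [0.3524 0.1671 0.0051]
scene wrench_2 0.29 [ 0.5149 -0.0504  0.0329]
scene table_nut 0.65 [ 0.5144 -0.0545  0.033 ]
scene table_nut 0.64 [ 0.587  -0.0297  0.0423]
scene table_nut 0.24 [0.6052 0.1644 0.0236]
scene table_big_gear 0.93 [ 0.5324 -0.0997  0.0461]
top table_bearing 0.7 [ 0.4688 -0.0463  0.0481]
top probe_head 0.62 [ 0.5828 -0.0184  0.1251]
top tab1_mid 0.76 [ 0.5219 -0.0392  0.0376]
top tab1_mid 0.62 [ 0.5835 -0.015   0.1213]
top stand 0.97 [ 0.5434 -0.0221  0.0408]
top stand 0.23 [ 0.5267 -0.0401  0.0303]
top bolt_1 0.57 [0.6035 0.1655 0.0134]
top injector_3 0.93 [ 0.6962 -0.2272  0.0156]
top wrench_2 0.82 [0.366  0.1745 0.0078]
top table_nut 0.56 [ 0.5822 -0.0161  0.125 ]
top table_big_gear 0.64 [ 0.5841 -0.0127  0.1232]
top table_big_gear 0.63 [ 0.5382 -0.0934  0.0517]
1.1 [[-9.26843293e-01  3.75448412e-01 -3.39656419e-05]
 [ 3.75448413e-01  9.26843293e-01 -2.34401619e-05]
 [ 2.26802558e-05 -3.44777032e-05 -9.99999999e-01]] [0.23457562 0.57926894 0.2225362 ] [ 0.08607139  0.68493168 -0.09074766]
```

View pics/top0.png

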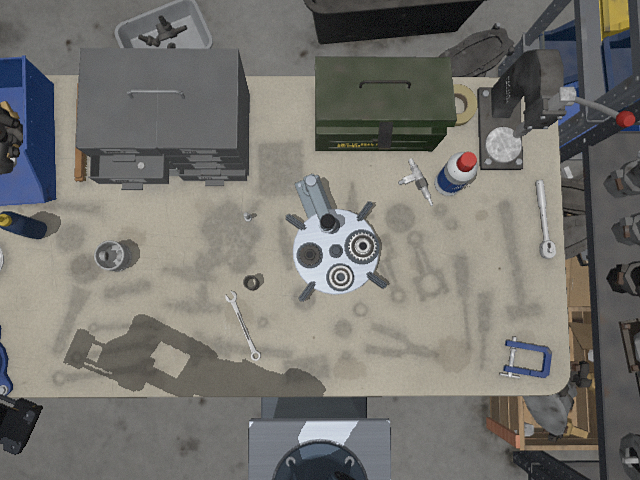

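View pics/scene0.png

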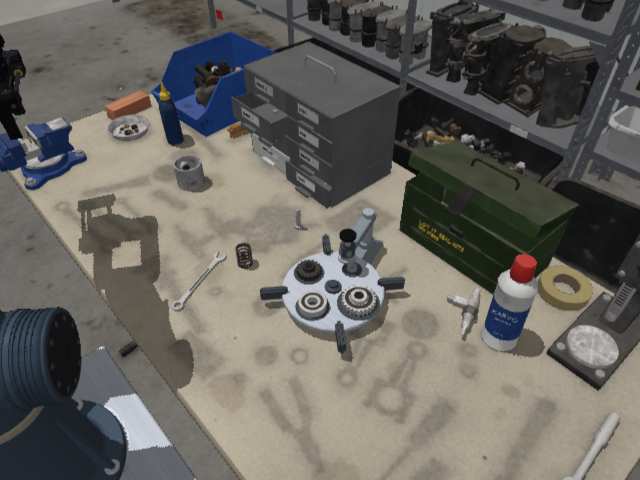

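The top view shows the disc at about (337,251), with the bearing at (341,277), the probe head at (328,222) and tabs on the diagonals. So the bearing is roughly 180° from the probe. In the scene view, the spring, bolt and spanner lie on the +y side and the injector on the −y side, all clear of the rim. Next I'll work out the axis and angles.

```bash
cat >> h.py <<'E'
def measure(n="top",D=None,c0=(0.525,-0.04)):
    if D is None: _,D=bot.capture(n)
    P=cloud(n,D).reshape(-1,3);P=P[D.ravel()>0]
    r=np.linalg.norm(P[:,:2]-c0,axis=1)
    d=P[(abs(P[:,2]-.032)<.004)&(r<.125)][:,:2].astype(np.float32)
    c,rad=np.array(c0),0
    for _ in range(3):   # outermost disc points per sector -> circle
        a=np.arctan2(*(d-c).T[::-1]);rr=np.linalg.norm(d-c,axis=1);k=((a+np.pi)/(2*np.pi)*72).astype(int)%72
        e=[]
        for i in range(72):
            m=(k==i)&(rr<.102)
            if m.any(): e.append(d[m][rr[m].argmax()])
        e=np.array(e);A=np.c_[2*e,np.ones(len(e))];x=np.linalg.lstsq(A,(e**2).sum(1),rcond=None)[0]
        c=x[:2];rad=np.sqrt(x[2]+c@c)
    r=np.linalg.norm(P[:,:2]-c,axis=1);a=np.degrees(np.arctan2(P[:,1]-c[1],P[:,0]-c[0]))
    t=P[(r>.105)&(r<.136)&(P[:,2]>.034)&(P[:,2]<.05)];at=np.arctan2(t[:,1]-c[1],t[:,0]-c[0])
    tab=np.degrees(np.angle(np.exp(4j*at).mean()))/4
    h=P[(r<.085)&(P[:,2]>.112)&(P[:,2]<.132)];hm=h[:,:2].mean(0);v=hm-c
    print(n,"axis",c.round(4),"R",rad.round(4),"tabs mod90",tab.round(2),len(t),"head",hm.round(4),h[:,2].max().round(4),len(h),"dist",np.linalg.norm(v).round(4),"probe ang",np.degrees(np.arctan2(v[1],v[0])).round(2))
    q=P[(r>.146)&(r<.17)&(P[:,2]>.095)&(P[:,2]<.11)]
    if len(q): m=q[:,:2].mean(0)-c;print(" col",np.degrees(np.arctan2(m[1],m[0])).round(2),np.linalg.norm(m).round(4),len(q))
    return c
E
python3 - <<'E'
from h import *
for n in("top","scene"): measure(n,np.load(n+"D.npy"))
E
```

```text
top axis [ 0.5275 -0.0361] R 0.095 tabs mod90 -35.74 340 head [ 0.5847 -0.0133] 0.1301 174 dist 0.0616 probe ang 21.72
 col 21.41 0.1586 93
scene axis [ 0.5261 -0.039 ] R 0.0953 tabs mod90 -35.83 446 head [ 0.5819 -0.0186] 0.1262 190 dist 0.0594 probe ang 20.09
 col 21.1 0.1574 89
```

{"fn": "move_arm", "kwargs": {"increments": [{"xyz": [-15, -11, 0], "roll": 0, "grip": 0}, {"xyz": [-30, -22, 0], "roll": 0, "grip": 0}, {"xyz": [-32, -24, 0], "roll": 0, "grip": 0}, {"xyz": [-32, -24, 0], "roll": 0, "grip": 0}, {"xyz": [-32, -24, 0], "roll": 0, "grip": 0}]}}

```text
time_s: 1.52
position: [0.3263, 0.4277, 0.2227]
tcp_rot: [[-0.927, 0.374, 0.0], [0.374, 0.927, 0.0], [-0.0, 0.0, -1.0]]
force: [2.2, -0.3, 0.0]
opening: 0.704
grasp_force: 0.0
```

{"fn": "move_arm", "kwargs": {"increments": [{"xyz": [-32, -24, 0], "roll": 0, "grip": 0}, {"xyz": [-32, -24, 0], "roll": 0, "grip": 0}, {"xyz": [-32, -24, 0], "roll": 0, "grip": 0}, {"xyz": [-32, -24, 0], "roll": 0, "grip": 0}, {"xyz": [-32, -24, 0], "roll": 0, "grip": 0}]}}

```text
time_s: 1.93
position: [0.4299, 0.2561, 0.2229]
tcp_rot: [[-0.927, 0.375, 0.001], [0.375, 0.927, 0.0], [-0.001, 0.001, -1.0]]
force: [0.1, 0.7, -0.4]
opening: 0.326
grasp_force: 0.0
```

{"fn": "move_arm", "kwargs": {"increments": [{"xyz": [-32, -24, 0], "roll": 0, "grip": 0}, {"xyz": [-32, -24, 0], "roll": 0, "grip": 0}, {"xyz": [-32, -24, 0], "roll": 0, "grip": 0}, {"xyz": [-32, -24, 0], "roll": 0, "grip": 0}, {"xyz": [-32, -24, 0], "roll": 0, "grip": 0}]}}

```text
time_s: 2.35
position: [0.5332, 0.0845, 0.2228]
tcp_rot: [[-0.927, 0.376, 0.001], [0.376, 0.927, 0.0], [-0.0, 0.0, -1.0]]
force: [1.1, 1.2, 0.2]
opening: 0.017
grasp_force: 0.0
```

{"fn": "move_arm", "kwargs": {"increments": [{"xyz": [-32, -24, 0], "roll": 0, "grip": 0}, {"xyz": [-32, -24, 0], "roll": 0, "grip": 0}, {"xyz": [-32, -23, 0], "roll": 0, "grip": 0}, {"xyz": [-20, -15, 0], "roll": 0, "grip": 0}, {"xyz": [-16, -6, 0], "roll": 0.05, "grip": 0}]}}

```text
time_s: 2.77
position: [0.6215, -0.0522, 0.2225]
tcp_rot: [[-0.905, 0.425, 0.001], [0.425, 0.905, -0.001], [-0.001, -0.001, -1.0]]
force: [-0.1, 0.3, -0.3]
opening: 0.006
grasp_force: 0.0
```

{"fn": "move_arm", "kwargs": {"increments": [{"xyz": [0, 0, 0], "roll": 0, "grip": 0}, {"xyz": [0, 0, 0], "roll": 0, "grip": 0}, {"xyz": [0, 0, 0], "roll": 0, "grip": 0}]}}

```text
time_s: 3.02
position: [0.6191, -0.0473, 0.2222]
tcp_rot: [[-0.907, 0.42, -0.002], [0.42, 0.907, 0.001], [0.002, 0.0, -1.0]]
force: [-1.1, 0.0, -0.5]
opening: 0.002
grasp_force: 0.0
```

```bash
python3 - <<'E'
from h import *
I,D=bot.capture("wrist");cv2.imwrite("pics/w1.png",I[:,:,::-1])
measure("wrist",D)
spots("wrist",["table_bearing","probe_head"])
E
```

```text
wrist axis [ 0.5284 -0.0371] R 0.096 tabs mod90 -35.49 1401 head [ 0.585  -0.0142] 0.126 1413 dist 0.0611 probe ang 22.04
 col 22.63 0.1552 386
wrist table_bearing 0.63 [ 0.469  -0.0446  0.0506]
wrist probe_head 0.82 [ 0.5855 -0.0157  0.1261]
```

View pics/w1.png

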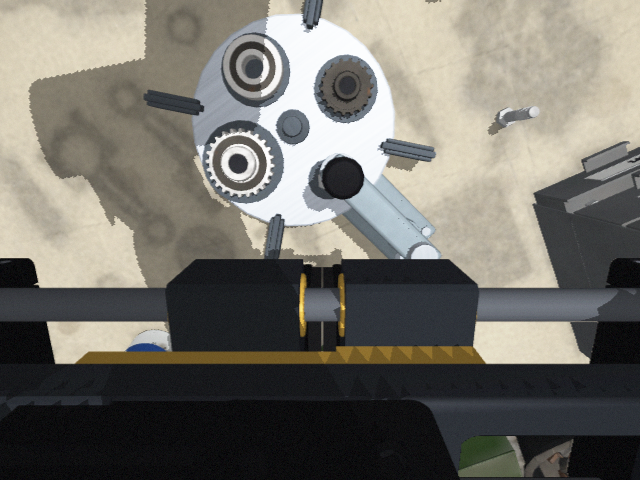

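```bash
python3 - <<'E'
from h import *
print(np.round(bot.camera_model("wrist")["tool_from_camera"],4))
E
```

```text
[[ 1.100e-03 -9.701e-01 -2.427e-01  6.580e-02]
 [ 1.000e+00  1.000e-03  2.000e-04  4.000e-04]
 [ 0.000e+00 -2.427e-01  9.701e-01 -1.621e-01]
 [ 0.000e+00  0.000e+00  0.000e+00  1.000e+00]]
```

{"fn": "move_arm", "kwargs": {"increments": [{"xyz": [-17, -13, 0], "roll": 0, "grip": 0}, {"xyz": [-17, -13, 0], "roll": 0, "grip": 0}, {"xyz": [0, 0, 20], "roll": 0, "grip": 0}, {"xyz": [0, 0, 20], "roll": 0, "grip": 0}, {"xyz": [0, 0, 0], "roll": 0, "grip": 0}]}}

```text
time_s: 3.58
position: [0.637, -0.0847, 0.1789]
tcp_rot: [[-0.907, 0.42, -0.008], [0.42, 0.907, 0.003], [0.008, -0.001, -1.0]]
force: [-1.4, 0.4, 0.3]
opening: 0.005
grasp_force: 0.0
```

{"fn": "move_arm", "kwargs": {"increments": [{"xyz": [0, 0, 30], "roll": 0, "grip": 0}, {"xyz": [0, 0, 35], "roll": 0, "grip": 0}, {"xyz": [0, 0, 35], "roll": 0, "grip": 0}, {"xyz": [0, 0, 18], "roll": 0, "grip": 0}, {"xyz": [0, 0, 0], "roll": 0, "grip": 0}]}}

```text
time_s: 4.0
position: [0.6366, -0.0843, 0.0608]
tcp_rot: [[-0.907, 0.42, -0.009], [0.42, 0.908, 0.003], [0.009, -0.001, -1.0]]
force: [-1.5, -0.0, 0.9]
opening: 0.01
grasp_force: 0.0
```

```bash
python3 - <<'E'
from h import *
I,D=bot.capture("wrist");cv2.imwrite("pics/w2.png",I[:,:,::-1])
s=bot.read_state();print(s["position"],s["force"])
E
```

```text
[ 0.63847282 -0.08493711  0.06321474] [-0.34853023 -0.67244545  0.38467239]
```

View pics/w2.png

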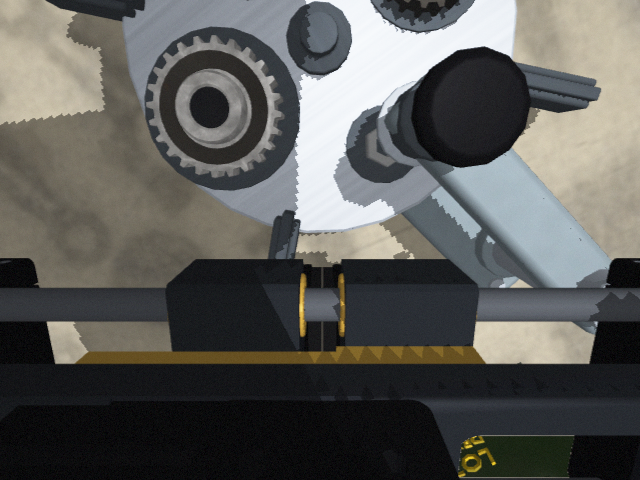

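```bash
python3 - <<'E'
from h import *
I,D=bot.capture("wrist");s=bot.read_state();P=cloud("wrist",D)
A=np.array(s["tcp_rot"]);p=np.array(s["position"]);T=(P-p)@A
for v in(215,235,250):
    for u in range(262,306,4): print((u,v),(T[v,u]*1000).round(0),P[v,u,2].round(3),end=" ")
    print()
measure("wrist",D)
E
```

```text
(262, 215) [ 29. -33.  32.] 0.034 (266, 215) [ 29. -31.  32.] 0.033 (270, 215) [ 29. -28.  30.] 0.035 (274, 215) [ 31. -25.  22.] 0.044 (278, 215) [ 31. -23.  21.] 0.044 (282, 215) [ 31. -21.  21.] 0.045 (286, 215) [ 31. -18.  21.] 0.044 (290, 215) [ 31. -16.  20.] 0.045 (294, 215) [ 30. -15.  29.] 0.036 (298, 215) [ 29. -13.  30.] 0.035 (302, 215) [ 29. -11.  33.] 0.032 
(262, 235) [ 10. -39.  63.] 0.002 (266, 235) [ 10. -36.  64.] 0.001 (270, 235) [ 10. -34.  64.] 0.001 (274, 235) [ 20. -25.  22.] 0.043 (278, 235) [ 20. -23.  21.] 0.044 (282, 235) [ 20. -21.  21.] 0.044 (286, 235) [ 21. -19.  20.] 0.045 (290, 235) [ 20. -17.  23.] 0.042 (294, 235) [ 20. -15.  23.] 0.042 (298, 235) [ 10. -15.  63.] 0.002 (302, 235) [ 10. -13.  62.] 0.003 
(262, 250) [ -1. -39.  63.] 0.002 (266, 250) [ -0. -37.  63.] 0.002 (270, 250) [ 11. -28.  23.] 0.042 (274, 250) [ 11. -26.  23.] 0.042 (278, 250) [ 12. -23.  19.] 0.046 (282, 250) [ 12. -21.  21.] 0.044 (286, 250) [ 11. -19.  23.] 0.042 (290, 250) [ 12. -17.  22.] 0.043 (294, 250) [  8. -16.  35.] 0.031 (298, 250) [ -0. -15.  63.] 0.002 (302, 250) [ -1. -13.  64.] 0.002 
wrist axis [ 0.5548 -0.0618] R 0.0704 tabs mod90 -19.7 1931 head [ 0.5876 -0.0179] 0.1318 10968 dist 0.0548 probe ang 53.32
 col 29.33 0.1486 2
```

{"fn": "move_arm", "kwargs": {"increments": [{"xyz": [0, 3, 0], "roll": 0, "grip": 0}, {"xyz": [0, 0, 9], "roll": 0, "grip": 0}, {"xyz": [0, 0, 9], "roll": 0, "grip": 0}, {"xyz": [0, 0, 9], "roll": 0, "grip": 0}, {"xyz": [0, 0, 0], "roll": 0, "grip": 0}]}}

```text
time_s: 4.52
position: [0.6399, -0.0831, 0.0357]
tcp_rot: [[-0.907, 0.421, -0.003], [0.421, 0.907, 0.001], [0.003, -0.0, -1.0]]
force: [0.5, 0.6, -0.2]
opening: 0.008
grasp_force: 0.0
```

{"fn": "move_arm", "kwargs": {"increments": [{"xyz": [0, -5, 0], "roll": 0, "grip": 0}, {"xyz": [0.2, -7.3, 0], "roll": 0.06, "grip": 0}, {"xyz": [0.2, -7.3, 0], "roll": 0.06, "grip": 0}, {"xyz": [0.2, -7.3, 0], "roll": 0.06, "grip": 0}, {"xyz": [0.2, -7.3, 0], "roll": 0.06, "grip": 0}]}}

```text
time_s: 4.93
position: [0.6238, -0.1126, 0.0374]
tcp_rot: [[-0.778, 0.628, 0.0], [0.628, 0.778, 0.002], [0.001, 0.001, -1.0]]
force: [0.9, 2.8, -1.2]
opening: 0.003
grasp_force: 1.3
```

{"fn": "move_arm", "kwargs": {"increments": [{"xyz": [0.2, -7.3, 2], "roll": 0.06, "grip": 0}, {"xyz": [0.2, -7.3, 2], "roll": 0.06, "grip": 0}, {"xyz": [0.2, -7.3, 2], "roll": 0.06, "grip": 0}, {"xyz": [0.2, -7.3, 0], "roll": 0.06, "grip": 0}, {"xyz": [0.2, -7.3, 0], "roll": 0.06, "grip": 0}]}}

```text
time_s: 5.35
position: [0.5987, -0.1384, 0.0323]
tcp_rot: [[-0.558, 0.83, 0.004], [0.83, 0.558, -0.001], [-0.003, 0.003, -1.0]]
force: [2.3, 1.5, 0.7]
opening: 0.0
grasp_force: 1.3
```

{"fn": "move_arm", "kwargs": {"increments": [{"xyz": [0.4, -7.3, 0], "roll": 0.06, "grip": 0}, {"xyz": [0.4, -7.3, 0], "roll": 0.06, "grip": 0}, {"xyz": [0.4, -7.3, 0], "roll": 0.06, "grip": 0}, {"xyz": [0.4, -7.3, 0], "roll": 0.06, "grip": 0}, {"xyz": [0.4, -7.3, 0], "roll": 0.06, "grip": 0}]}}

```text
time_s: 5.77
position: [0.566, -0.1541, 0.0323]
tcp_rot: [[-0.288, 0.958, 0.005], [0.958, 0.288, -0.002], [-0.004, 0.004, -1.0]]
force: [2.9, -0.5, -0.9]
opening: 0.008
grasp_force: 1.4
```

{"fn": "move_arm", "kwargs": {"increments": [{"xyz": [0.3, -7.3, 0], "roll": 0.06, "grip": 0}, {"xyz": [0.3, -7.3, 0], "roll": 0.06, "grip": 0}, {"xyz": [0.3, -7.3, 0], "roll": 0.06, "grip": 0}, {"xyz": [0.3, -7.3, 0], "roll": 0.06, "grip": 0}, {"xyz": [0.3, -7.3, 0], "roll": 0.06, "grip": 0}]}}

```text
time_s: 6.18
position: [0.5302, -0.1595, 0.0323]
tcp_rot: [[0.007, 1.0, 0.006], [1.0, -0.007, -0.003], [-0.003, 0.006, -1.0]]
force: [2.1, -1.7, -0.7]
opening: 0.002
grasp_force: 1.4
```

{"fn": "move_arm", "kwargs": {"increments": [{"xyz": [0.3, -7.3, 0], "roll": 0.06, "grip": 0}, {"xyz": [0.3, -7.3, 0], "roll": 0.06, "grip": 0}, {"xyz": [0.3, -7.3, 0], "roll": 0.06, "grip": 0}, {"xyz": [0.3, -7.3, 0], "roll": 0.06, "grip": 0}, {"xyz": [0.3, -7.3, 0], "roll": 0.06, "grip": 0}]}}

```text
time_s: 6.6
position: [0.4943, -0.154, 0.0324]
tcp_rot: [[0.302, 0.953, 0.006], [0.953, -0.302, -0.004], [-0.002, 0.007, -1.0]]
force: [1.9, -2.4, -1.1]
opening: 0.005
grasp_force: 1.4
```

{"fn": "move_arm", "kwargs": {"increments": [{"xyz": [0.2, -7.3, 0], "roll": 0.06, "grip": 0}, {"xyz": [0.2, -7.3, 0], "roll": 0.06, "grip": 0}, {"xyz": [0.2, -7.3, 0], "roll": 0.06, "grip": 0}, {"xyz": [0.2, -7.3, 0], "roll": 0.06, "grip": 0}, {"xyz": [0.2, -7.3, 0], "roll": 0.06, "grip": 0}]}}

```text
time_s: 7.02
position: [0.4612, -0.1379, 0.0323]
tcp_rot: [[0.57, 0.821, 0.005], [0.821, -0.57, -0.004], [-0.0, 0.006, -1.0]]
force: [0.5, -3.9, 0.6]
opening: 0.006
grasp_force: 1.4
```

{"fn": "move_arm", "kwargs": {"increments": [{"xyz": [0.2, -7.3, 0], "roll": 0.06, "grip": 0}, {"xyz": [0.2, -7.3, 0], "roll": 0.06, "grip": 0}, {"xyz": [0.2, -7.3, 0], "roll": 0.06, "grip": 0}, {"xyz": [0.2, -7.3, 0], "roll": 0.06, "grip": 0}, {"xyz": [0.2, -7.3, 0], "roll": 0.06, "grip": 0}]}}

```text
time_s: 7.43
position: [0.4341, -0.1125, 0.0322]
tcp_rot: [[0.788, 0.616, 0.004], [0.616, -0.788, -0.003], [0.001, 0.005, -1.0]]
force: [0.2, -3.2, 0.5]
opening: 0.007
grasp_force: 1.4
```

{"fn": "move_arm", "kwargs": {"increments": [{"xyz": [0.2, -7.3, 0], "roll": 0.06, "grip": 0}, {"xyz": [0.2, -7.3, 0], "roll": 0.06, "grip": 0}, {"xyz": [0.2, -7.3, 0], "roll": 0.06, "grip": 0}, {"xyz": [0.2, -7.3, 0], "roll": 0.06, "grip": 0}, {"xyz": [0.2, -7.3, 0], "roll": 0.06, "grip": 0}]}}

```text
time_s: 7.85
position: [0.4157, -0.0804, 0.0321]
tcp_rot: [[0.935, 0.356, 0.003], [0.356, -0.935, -0.002], [0.002, 0.003, -1.0]]
force: [-1.2, -3.7, 1.9]
opening: 0.009
grasp_force: 1.4
```

{"fn": "move_arm", "kwargs": {"increments": [{"xyz": [0.2, -7.3, 0], "roll": 0.06, "grip": 0}, {"xyz": [0.2, -7.3, 0], "roll": 0.06, "grip": 0}, {"xyz": [0.2, -4, 0], "roll": 0.03, "grip": 0}, {"xyz": [0, 0, 0], "roll": 0, "grip": 0}, {"xyz": [0, 0, 0], "roll": 0, "grip": 0}]}}

```text
time_s: 8.27
position: [0.4098, -0.0616, 0.0318]
tcp_rot: [[0.976, 0.216, 0.001], [0.216, -0.976, -0.0], [0.001, 0.001, -1.0]]
force: [-0.1, 0.3, -1.2]
opening: 0.006
grasp_force: 0.0
```

```bash
python3 - <<'E'
from h import *
I,D=bot.capture("top");cv2.imwrite("pics/t3.png",I[150:330,230:450,::-1].repeat(3,0).repeat(3,1));measure("top",D)
spots("top",["table_bearing"])
I,D=bot.capture("wrist");cv2.imwrite("pics/w3.png",I[:,:,::-1]);measure("wrist",D)
spots("wrist",["table_bearing"])
E
```

```text
top axis [ 0.5493 -0.0469] R 0.08 tabs mod90 -0.89 93 head [ 0.5847 -0.0134] 0.1297 175 dist 0.0487 probe ang 43.45
 col 28.76 0.1503 42
top table_bearing 0.62 [0.5623 0.0078 0.0489]
wrist axis [ 0.4927 -0.0437] R 0.0709 tabs mod90 21.67 2476 head [ 0.4394 -0.054 ] 0.132 37487 dist 0.0542 probe ang -169.1
wrist table_bearing 0.73 [ 0.4941 -0.0514  0.028 ]
wrist table_bearing 0.36 [ 0.4888 -0.0776  0.0455]
```

View pics/w3.png

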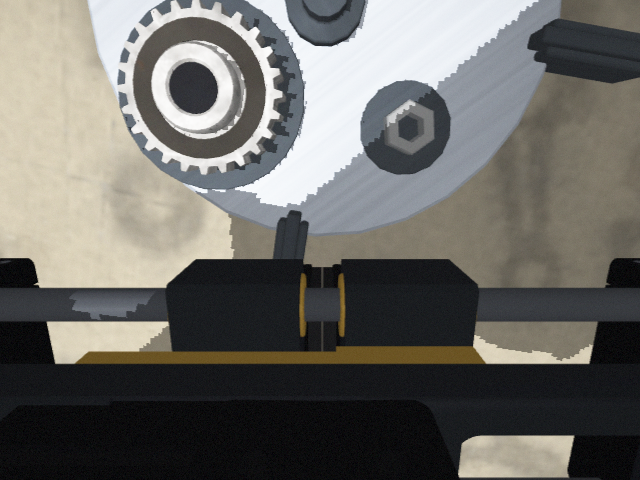

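{"fn": "move_arm", "kwargs": {"increments": [{"xyz": [0.2, -4, 0], "roll": 0.03, "grip": 0}, {"xyz": [0.2, -7.3, 0], "roll": 0.06, "grip": 0}, {"xyz": [0.2, -7.3, 0], "roll": 0.06, "grip": 0}, {"xyz": [0.2, -7.3, 0], "roll": 0.06, "grip": 0}, {"xyz": [0.2, -7.3, 0], "roll": 0.06, "grip": 0}]}}

```text
time_s: 8.88
position: [0.4074, -0.0288, 0.0315]
tcp_rot: [[0.998, -0.056, 0.001], [-0.056, -0.998, -0.001], [0.001, 0.001, -1.0]]
force: [0.2, -2.8, -0.3]
opening: 0.007
grasp_force: 1.3
```

{"fn": "move_arm", "kwargs": {"increments": [{"xyz": [0.2, -6, 0], "roll": 0.05, "grip": 0}, {"xyz": [0.2, -4, 0], "roll": 0.03, "grip": 0}, {"xyz": [0, 0, 0], "roll": 0, "grip": 0}, {"xyz": [0, 0, 0], "roll": 0, "grip": 0}]}}

```text
time_s: 9.22
position: [0.4079, -0.0184, 0.0315]
tcp_rot: [[0.991, -0.132, -0.0], [-0.132, -0.991, 0.0], [-0.0, -0.0, -1.0]]
force: [-0.1, 0.2, -0.3]
opening: 0.006
grasp_force: 0.0
```

```bash
cat >> h.py <<'E'
def tabs(n,c=(0.5275,-0.037),D=None):
    if D is None:_,D=bot.capture(n)
    P=cloud(n,D).reshape(-1,3)[D.ravel()>0];d=P[:,:2]-c;r=np.linalg.norm(d,axis=1)
    m=(r>.106)&(r<.134)&(P[:,2]>.037)&(P[:,2]<.048)
    a=np.degrees(np.arctan2(d[m,1],d[m,0]))
    h,e=np.histogram(a,72,(-180,180));print(n,[(int(x),int(k)) for k,x in zip(h,e) if k>5])
    for q in range(4):
        # cluster near expected 21.7+45+90q
        z=(a-(21.7+45+90*q)+180)%360-180;k=abs(z)<20
        if k.sum()>5: print("  tab err deg",np.median(z[k]).round(2),int(k.sum()))
E
python3 - <<'E'
from h import *
for n in("top","scene","wrist"):
    tabs(n); spots(n,["table_bearing"])
E
```

```text
top [(-110, 56), (-105, 18), (-20, 47), (-15, 24), (65, 9), (70, 57), (75, 12)]
  tab err deg 5.97 78
  tab err deg 6.43 74
  tab err deg 7.26 71
top table_bearing 0.62 [0.5665 0.002  0.0455]
scene [(-110, 84), (-105, 21), (-25, 11), (-20, 59), (-15, 14), (65, 8), (70, 51), (75, 10), (165, 10)]
  tab err deg 6.53 69
  tab err deg 12.63 17
  tab err deg 6.16 108
  tab err deg 5.36 84
scene table_bearing 0.52 [ 0.5686 -0.0137  0.0462]
wrist [(-110, 1439), (-105, 439), (155, 10), (165, 122), (170, 195), (175, 10)]
  tab err deg 14.1 339
  tab err deg 6.26 1878
wrist table_bearing 0.49 [ 0.474  -0.059   0.0481]
```

{"fn": "move_arm", "kwargs": {"increments": [{"xyz": [0.1, -3, 0], "roll": 0.025, "grip": 0}, {"xyz": [0.1, -3, 0], "roll": 0.025, "grip": 0}, {"xyz": [0.1, -3, 0], "roll": 0.025, "grip": 0}, {"xyz": [0.1, -2, 0], "roll": 0.015, "grip": 0}, {"xyz": [0, -1, 0], "roll": 0.01, "grip": 0}]}}

```text
time_s: 9.93
position: [0.4103, -0.0067, 0.0315]
tcp_rot: [[0.973, -0.231, -0.0], [-0.231, -0.973, -0.0], [-0.0, 0.0, -1.0]]
force: [-0.1, -1.7, 0.4]
opening: 0.006
grasp_force: 1.1
```

{"fn": "move_arm", "kwargs": {"increments": [{"xyz": [0, 0, 0], "roll": 0, "grip": 0}, {"xyz": [0, 0, 0], "roll": 0, "grip": 0}, {"xyz": [0, 0, 0], "roll": 0, "grip": 0}]}}

```text
time_s: 10.18
position: [0.4103, -0.0066, 0.0315]
tcp_rot: [[0.973, -0.231, -0.0], [-0.231, -0.973, 0.0], [-0.0, -0.0, -1.0]]
force: [-0.9, -1.8, 0.5]
opening: 0.007
grasp_force: 0.4
```

```bash
python3 - <<'E'
from h import *
for n in("top","scene","wrist"): tabs(n)
E
```

```text
top [(-115, 55), (-110, 17), (-25, 47), (-20, 24), (60, 12), (65, 53), (70, 9)]
  tab err deg 0.79 74
  tab err deg 1.45 74
  tab err deg 2.09 71
scene [(-120, 6), (-115, 85), (-110, 24), (-30, 18), (-25, 62), (-20, 9), (60, 10), (65, 51), (70, 7)]
  tab err deg 1.13 68
  tab err deg 1.09 115
  tab err deg -0.02 89
wrist [(-120, 25), (-115, 1442), (-110, 382), (150, 12), (160, 152), (165, 173)]
  tab err deg 8.31 338
  tab err deg 0.87 1849
```

{"fn": "move_arm", "kwargs": {"increments": [{"xyz": [0, 5, 0], "roll": 0, "grip": 0}, {"xyz": [-3, 6, 0], "roll": 0, "grip": 0}, {"xyz": [0, 0, -30], "roll": 0, "grip": 0}, {"xyz": [0, 0, -40], "roll": 0, "grip": 0}, {"xyz": [0, 0, -40], "roll": 0, "grip": 0}]}}

```text
time_s: 10.75
position: [0.4031, -0.0167, 0.1417]
tcp_rot: [[0.973, -0.232, -0.005], [-0.232, -0.973, 0.002], [-0.005, -0.0, -1.0]]
force: [0.8, -0.4, -0.9]
opening: 0.006
grasp_force: 0.0
```

{"fn": "move_arm", "kwargs": {"increments": [{"xyz": [0, 0, -40], "roll": 0, "grip": 0}, {"xyz": [0, 0, -30], "roll": 0, "grip": 0}, {"xyz": [-10, 0, -10], "roll": 0, "grip": 0}, {"xyz": [0, 0, 0], "roll": 0, "grip": 0}, {"xyz": [0, 0, 0], "roll": 0, "grip": 0}]}}

```text
time_s: 11.17
position: [0.3944, -0.0144, 0.2216]
tcp_rot: [[0.973, -0.232, 0.001], [-0.232, -0.973, -0.0], [0.001, -0.0, -1.0]]
force: [0.3, -0.2, -0.4]
opening: 0.004
grasp_force: 0.0
```

```bash
python3 - <<'E'
from h import *
for n in("top","scene","wrist"):
    _,D=bot.capture(n);c=measure(n,D);tabs(n,D=D);spots(n,["table_bearing","probe_head"])
s=bot.read_state();d=np.array([.584,-.015,.15])-s["position"];print(s["position"],np.array(s["tcp_rot"]).T@d*1000,s["force"])
E
```

```text
top axis [ 0.5336 -0.0365] R 0.0926 tabs mod90 -22.35 252 head [ 0.5846 -0.0134] 0.1319 175 dist 0.056 probe ang 24.41
 col 22.52 0.1553 81
top [(-115, 54), (-110, 16), (-25, 48), (-20, 22), (60, 10), (65, 57), (70, 9)]
  tab err deg 0.79 76
  tab err deg 1.31 73
  tab err deg 2.13 70
top table_bearing 0.49 [ 0.569  -0.0069  0.0498]
top probe_head 0.5 [ 0.5848 -0.0173  0.1253]
scene axis [ 0.5257 -0.04  ] R 0.0935 tabs mod90 -22.3 458 head [ 0.5819 -0.0185] 0.1262 192 dist 0.0602 probe ang 20.88
 col 21.25 0.1582 89
scene [(-120, 7), (-115, 82), (-110, 23), (-30, 14), (-25, 67), (-20, 6), (60, 12), (65, 49), (70, 7), (150, 9), (155, 68), (160, 24)]
  tab err deg 0.76 68
  tab err deg 1.83 101
  tab err deg 0.84 112
  tab err deg 0.15 87
scene table_bearing 0.81 [ 0.5717 -0.0222  0.0451]
scene probe_head 0.67 [ 0.5815 -0.0197  0.1191]h.py:35: RuntimeWarning: Mean of empty slice.
  h=P[(r<.085)&(P[:,2]>.112)&(P[:,2]<.132)];hm=h[:,:2].mean(0);v=hm-c
  ret = um.true_divide(
Traceback (most recent call last):
  File "h.py", line 36, in measure
    print(n,"axis",c.round(4),"R",rad.round(4),"tabs mod90",tab.round(2),len(t),"head",hm.round(4),h[:,2].max().round(4),len(h),"dist",np.linalg.norm(v).round(4),"probe ang",np.degrees(np.arctan2(v[1],v[0])).round(2))
                                                                                                   ~~~~~~~~~~^^
ValueError: zero-size array to reduction operation maximum which has no identity
```

{"fn": "move_arm", "kwargs": {"increments": [{"xyz": [30, -7, 0], "roll": 0, "grip": 0}, {"xyz": [39, -9.2, 0], "roll": 0, "grip": 0}, {"xyz": [39, -9.2, 0], "roll": 0, "grip": 0}, {"xyz": [39, -9, 0], "roll": 0, "grip": 0}, {"xyz": [37.6, -9, 0], "roll": 0, "grip": 0}]}}

```text
time_s: 11.93
position: [0.5866, -0.0146, 0.2206]
tcp_rot: [[0.973, -0.231, -0.001], [-0.231, -0.973, 0.0], [-0.001, 0.0, -1.0]]
force: [-0.6, -0.6, -0.3]
opening: 0.005
grasp_force: 0.0
```

{"fn": "move_arm", "kwargs": {"increments": [{"xyz": [0, 0, 20], "roll": 0, "grip": 0}, {"xyz": [0, 0, 30], "roll": 0, "grip": 0}, {"xyz": [0, 0, 30], "roll": 0, "grip": 0}, {"xyz": [0, 0, 10], "roll": 0, "grip": 0}, {"xyz": [0, 0, 0], "roll": 0, "grip": 0}]}}

```text
time_s: 12.35
position: [0.5822, -0.0142, 0.1279]
tcp_rot: [[0.973, -0.231, -0.008], [-0.231, -0.973, 0.002], [-0.008, 0.0, -1.0]]
force: [-0.4, -0.1, 0.1]
opening: 0.003
grasp_force: 0.0
```

```bash
python3 - <<'E'
from h import *
s=bot.read_state();print(s["position"],s["force"])
I,D=bot.capture("scene");a=I[170:370,220:440,::-1];J,_=bot.capture("top");b=J[170:310,260:420,::-1]
cv2.imwrite("pics/p4.png",np.hstack([cv2.resize(a,(440,400),interpolation=2),cv2.resize(b,(350,400))]))
E
```

```text
[ 0.58215088 -0.0141996   0.12790865] [-0.4372971  -0.14151081  0.05624491]
```

View pics/p4.png

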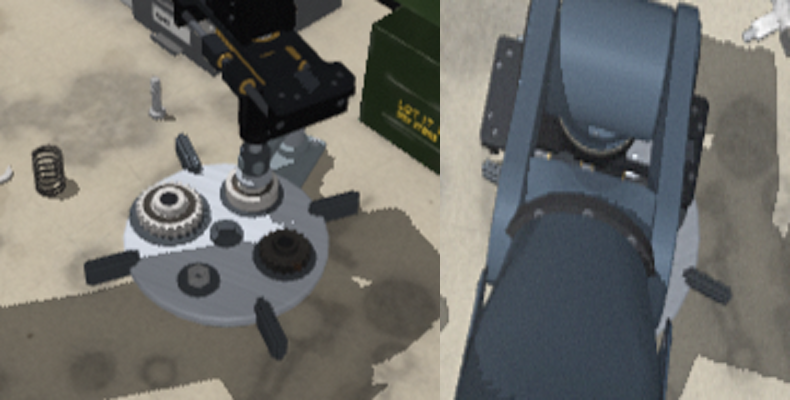

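The left crop shows the smooth-rimmed bearing under the probe foot at about (250,190). The toothed big gear is to its left, and the fingertips are just above the head. Now I'll press.

{"fn": "move_arm", "kwargs": {"increments": [{"xyz": [0, 0, 3], "roll": 0, "grip": 0}, {"xyz": [0, 0, 3], "roll": 0, "grip": 0}, {"xyz": [0, 0, 3], "roll": 0, "grip": 0}, {"xyz": [0, 0, 3], "roll": 0, "grip": 0}, {"xyz": [0, 0, 0], "roll": 0, "grip": 0}]}}

```text
time_s: 12.87
position: [0.5858, -0.015, 0.1202]
tcp_rot: [[0.973, -0.231, 0.003], [-0.231, -0.973, -0.001], [0.003, -0.0, -1.0]]
force: [0.5, 0.1, 2.9]
opening: 0.006
grasp_force: 1.5
```

{"fn": "move_arm", "kwargs": {"increments": [{"xyz": [0, 0, 2], "roll": 0, "grip": 0}, {"xyz": [0, 0, 2], "roll": 0, "grip": 0}, {"xyz": [0, 0, 2], "roll": 0, "grip": 0}, {"xyz": [0, 0, 0], "roll": 0, "grip": 0}, {"xyz": [0, 0, 0], "roll": 0, "grip": 0}]}}

```text
time_s: 13.28
position: [0.5858, -0.015, 0.1144]
tcp_rot: [[0.973, -0.231, 0.002], [-0.231, -0.973, -0.001], [0.003, -0.0, -1.0]]
force: [-0.2, 0.4, 7.6]
opening: 0.005
grasp_force: 3.6
```

{"fn": "move_arm", "kwargs": {"increments": [{"xyz": [0, 0, 1], "roll": 0, "grip": 0}, {"xyz": [0, 0, 0], "roll": 0, "grip": 0}, {"xyz": [0, 0, 0], "roll": 0, "grip": 0}, {"xyz": [0, 0, 0], "roll": 0, "grip": 0}]}}

```text
time_s: 13.62
position: [0.5858, -0.015, 0.1143]
tcp_rot: [[0.973, -0.231, 0.003], [-0.231, -0.973, -0.001], [0.003, 0.0, -1.0]]
force: [-0.6, -0.2, 12.1]
opening: 0.01
grasp_force: 6.2
```

{"fn": "move_arm", "kwargs": {"increments": [{"xyz": [0, 0, -4], "roll": 0, "grip": 0}, {"xyz": [0, 0, -5], "roll": 0, "grip": 0}, {"xyz": [0, 0, -8], "roll": 0, "grip": 0}, {"xyz": [0, 0, -25], "roll": 0, "grip": 0}, {"xyz": [0, 0, -35], "roll": 0, "grip": 0}]}}

```text
time_s: 14.03
position: [0.5808, -0.014, 0.1868]
tcp_rot: [[0.973, -0.231, -0.011], [-0.231, -0.973, 0.002], [-0.012, 0.0, -1.0]]
force: [1.0, 0.5, -0.0]
opening: 0.006
grasp_force: 0.0
```

{"fn": "move_arm", "kwargs": {"increments": [{"xyz": [-20, 0, -25], "roll": 0, "grip": 0}, {"xyz": [-40, 0, 0], "roll": 0, "grip": 0}, {"xyz": [-40, 0, 0], "roll": 0, "grip": 0}, {"xyz": [-40, 0, 0], "roll": 0, "grip": 0}, {"xyz": [-30, 0, 0], "roll": 0, "grip": 0}]}}

```text
time_s: 14.45
position: [0.4138, 0.0259, 0.2138]
tcp_rot: [[0.973, -0.231, -0.007], [-0.231, -0.973, 0.001], [-0.007, 0.0, -1.0]]
force: [-0.3, -0.1, 0.6]
opening: 0.004
grasp_force: 0.0
```

{"fn": "move_arm", "kwargs": {"increments": [{"xyz": [0, 0, 0], "roll": 0, "grip": 0}, {"xyz": [0, 0, 0], "roll": 0, "grip": 0}, {"xyz": [0, 0, 0], "roll": 0, "grip": 0}, {"xyz": [0, 0, 0], "roll": 0, "grip": 0}]}}

```text
time_s: 14.78
position: [0.4209, 0.0241, 0.2147]
tcp_rot: [[0.973, -0.231, 0.001], [-0.231, -0.973, -0.0], [0.001, 0.0, -1.0]]
force: [-0.8, 0.2, 0.3]
opening: 0.003
grasp_force: 0.0
```

```bash
python3 - <<'E'
from h import *
n="scene"
_,D=bot.capture(n);measure(n,D);tabs(n,D=D)
s=bot.read_state();print(s["position"],s["force"])
E
```

```text
scene axis [ 0.5247 -0.0394] R 0.0935 tabs mod90 -22.23 461 head [ 0.5819 -0.0186] 0.1256 191 dist 0.0608 probe ang 19.96
 col 21.0 0.1591 88
scene [(-120, 6), (-115, 84), (-110, 23), (-30, 13), (-25, 65), (-20, 8), (60, 12), (65, 51), (70, 7), (150, 10), (155, 67), (160, 27)]
  tab err deg 0.81 70
  tab err deg 2.01 104
  tab err deg 0.94 113
  tab err deg 0.26 86
[0.42086466 0.0241034  0.21459698] [0.07942428 0.21146695 0.13818997]
```

The probe reached its stop at 12 N and is up again. The turntable hasn't moved.

```bash
python3 -c "
from rig import bot
print(bot.hand_in())"
```

```text
the job is handed in; nothing more can be done
None
```

I turned the turntable by one tab until the bearing sat about 1 mm off centre under the probe by my measurement, pressed the probe to its stop, let it rise, and handed the job in; no verdict came back.

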